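Wake the touchless sensor, then run the wafer carriage home

TASK

On this cleanroom bench, point at the blue-ringed touchless sensor: hold the fingertips about 3 cm above its black window, without touching it, for two full seconds, and do not touch or hover low over the yellow- or red-ringed sensors. Then gently push the wafer carriage by its blue end face fully home under the camera head, without grasping anything and without touching the wafer. Back away and leave the bottle, the jar and the wafer case where they stand.

Things in the scene. Friction and masses are not known exactly. Their poses are not given: they have to be found in the camera images.
- window_blue (a point): blue-ringed touchless sensor: fixed flat steel disc 68 mm across, with a blue ring 58 mm across round a black window 32 mm across. This point: centre of the window's top, 56 mm above the table, z up. It lies on a grey console 290 x 110 mm, 42 mm high, in a row with the two others, 90 mm apart, in any order. It wakes when fingertips come within 30 mm sideways and about 70 mm above.
- window_yellow (a point): yellow-ringed touchless sensor: fixed flat steel disc 68 mm across, with a yellow ring 58 mm across round a black window 32 mm across. This point: centre of the window's top, 56 mm above the table, z up. It lies on a grey console 290 x 110 mm, 42 mm high, in a row with the two others, 90 mm apart, in any order. It wakes when fingertips come within 30 mm sideways and about 70 mm above.
- window_red (a point): red-ringed touchless sensor: fixed flat steel disc 68 mm across, with a red ring 58 mm across round a black window 32 mm across. This point: centre of the window's top, 56 mm above the table, z up. It lies on a grey console 290 x 110 mm, 42 mm high, in a row with the two others, 90 mm apart, in any order. It wakes when fingertips come within 30 mm sideways and about 70 mm above.
- push_pad (a point): centre of the blue end face of the wafer carriage, the face to push on: upright, 110 mm wide, 34 mm high, a blue band on the edge above it; this point 45 mm above the table. Its x axis points the way to push, square to the face, into the station; z is up. The carriage is an aluminium block 210 mm long, 130 mm wide, its top 66 mm above the table.
- station: fixed white wafer station; origin on the table, x axis along the slide. Bed 460 x 200 mm from x = -200 to +260 mm, 18 mm high, with two rails 24 mm high. The blue face is at x = -150 mm when out, -30 mm when home. A column at the far end carries a camera head over x = 60 to 255 mm: its lens, at x = 120 mm, begins 130 mm above the table, the head's top is at 250 mm, the lamp's at 265 mm.
- carriage (a joint): travel of the carriage in m, growing as it is pushed into the station: 0 fully out, 0.120 home against the stop. It starts between 0 and 0.04, slides with about 3 N of friction and stays where it is left.
- wafer (a point): dark round wafer 100 mm across and 3 mm thick, fixed on the carriage's chuck, its centre 150 mm ahead of the blue face; this point is the centre of its top face, 75 mm above the table. Not to be touched.
- bottle: loose amber bottle with a white cap, 64 mm across, 150 mm high; origin at the centre of its underside. To be left alone.
- jar: loose white jar with a green lid, 56 mm across, 70 mm high; origin at the centre of its underside. To be left alone.
- wafer_case: loose flat round blue wafer case, 112 mm across, 26 mm high; origin at the centre of its underside. To be left alone.

How it is judged:
By the outcome, as a careful person would: the job done as asked, in the order asked, and still so for the second after the job is handed in, with the robot touching nothing.
It also fails if it takes over 54 s, if anything falls off the work surface, if the arm or the gripper's body presses on something with over 40 N, if the wrist force passes 120 N, or if a joint passes its speed limit or range.

ROBOT

A 6-joint arm with a two-finger parallel gripper is mounted at the origin on the work surface. World frame = base frame: x ahead of the robot, y to its left, z up, the work surface at z = 0. Lengths are in mm, angles in rad, forces in N, time in s.
With the tool pointing down it reaches from about 400 to 925 mm from the base axis. Payload 12.5 kg.
Tool frame: the origin (TCP) lies midway between the tips of the shut fingers; the grasp point (between the pads) lies 19 mm behind it; z points along the fingers, y is the direction in which the jaws open and shut (so a half turn about z gives the same grasp; the last joint's range is limited). The gripper opens to 95 mm and grips with 3 to 60 N. Pads are 20 mm wide; open, the fingers measure 119 mm over their backs; the gripper's body (75 mm by 180 mm) begins 59 mm behind the grasp point.
Start: joints at [-1.38, 0.491, 1.559, -0, 1.092, -0.106], TCP at [182.811, -597.685, 214.661] pointing down, gripper open.
Joint ranges: [-3.1, 3.1], [-0.84, 2.19], [0.05, 2.79], [-1.13, 4.28], [0.06, 2.93], [-2.69, 2.69]. Speed limits (rad/s): [2.22, 2.22, 2.79, 3.14, 3.14, 3.14].

INTERFACE

Orientations are given as [roll, pitch, yaw] about the fixed x, y, z axes, in that order (R = Rz(yaw) Ry(pitch) Rx(roll)).
In Python, from cell import env gives the robot as it stands.
- The arm moves only by the tool arm_command, never from a script. Its argument "steps" is a list of rows, each an object of numbers: "dx", "dy", "dz": the shift along the tool's x, y, z as a fraction of full scale; "rx", "ry", "rz": the turn, a rotation vector about the tool's x, y, z as a fraction of full scale; "claw": the gripper command: -1 is fully open, 1 is shut, values between are in proportion. In form: [{"dx": .., "dy": .., "dz": .., "rx": .., "ry": .., "rz": .., "claw": ..}, ...]. A call has 1 to 10 rows; each row shifts and turns the pose as measured when the row begins, along the tool's axes as they then stand; what a row does not reach is not made up. Full scale, the value 1, is 0.8 m for a shift and 90 degrees for a turn. A row lasts 1/8 s, in which the tool goes at most 62.5 mm and 10.7 degrees, less where a joint would pass 70% of its speed; a pose out of reach is approached as far as the arm can. A call with a number of a shift or a turn outside -1 to 1 is refused whole. A call with a gripper value outside its range is refused whole. The fingers move at their own pace and stop on an object; the grip force is fixed at half the most. Time passes only in rows, so rows that do not move let the fingers close. It gives the time, the measured TCP pose, the force and the opening at its end, in the units of the state.
- env.state(): the state, without advancing time (a new reading comes with each control period).
- env.read_camera(name): name is "scene" or "side" or "wrist"; returns (picture, depth): 480x640x3 uint8, red, green, blue; 480x640 float32, mm along the optical axis (not along the pixel's ray), 0 where there is no reading.
- env.get_calibration(name): a dict with "vfov" (degrees; the focal length in pixels is half the picture's height over the tangent of half this angle, whatever the lens; pixels are square), "cx", "cy" (the principal point, pixels), "xyz" and "attitude" of the camera in the world. Camera axes: x right, y up, looking along -z (the intrinsics and any distortion apply to the point x, -y, -z); pixel columns grow to the right and rows downward; lengths in mm; the calibration is good to about 2 mm. A picture is of the moment at which its call begins: read the wrist's pose just before it. get_calibration takes no time and is no camera call; for the wrist camera it gives the pose at the moment of the call.
- env.job_done(): hands the job in, once; it reports no verdict.
The state is a dict: "t": time; "joints": joint angles; "qvel": joint speeds; "tau": joint torques, N m; "eef_pos": TCP position; "tcp_rot": TCP orientation; "ft_force": force on the tool from outside, world axes, zero at the start; "moment": the same for the moment, N m; "opening": opening from 0.0 (shut) to 1.0 (fully open).
Only numpy, scipy, OpenCV 4.12 (cv2) and the standard library are available. Lean on these libraries where they do the work, as an engineer would, in place of code of your own. Each camera call takes 0.05 s, during which the arm holds its last target.

## Working session

There is one attempt and no reset: what is moved stays moved. The work goes in short steps, Python scripts to look and compute and a tool call to move; the robot and the scene stay as the last step left them, time stands still between calls to the robot, and variables do not carry over. Pictures are saved under pics/ and viewed, and the job is handed in when it is done.

Besides the shell and the picture viewer there is one more tool, called after "Emit:" as name(argument=value, ...) on one line, values as JSON. arm_command: Moves the arm, as the interface text tells. Its arguments: {"type":"object","properties":{"steps":{"type":"array","items":{"type":"object","properties":{"dx":{"type":"number"},"dy":{"type":"number"},"dz":{"type":"number"},"rx":{"type":"number"},"ry":{"type":"number"},"rz":{"type":"number"},"claw":{"type":"number"}}}}},"required":["steps"]}

```bash
mkdir -p pics; ls
python3 - <<'E'
from cell import env
import cv2,numpy as np
print(env.state())
for n in ["scene","side","wrist"]:
    print(n,env.get_calibration(n))
    p,d=env.read_camera(n)
    cv2.imwrite(f"pics/{n}0.png",p[:,:,::-1]); np.save(f"pics/{n}0_d.npy",d); print((d>0).mean())
E
```

```text
pics
{'t': 0.0, 'joints': array([-1.37963201e+00,  4.91543683e-01,  1.55940996e+00, -3.30064357e-05,
        1.09173660e+00, -1.05610666e-01]), 'qvel': array([ 0.00048406,  0.00046231,  0.00089635,  0.0013892 ,  0.00126791,
       -0.00119508]), 'tau': array([-2.24384246e-03, -6.12651229e+01, -2.58181965e+01,  6.92318939e-02,
        4.82232054e-02, -1.25179195e-04]), 'eef_pos': array([ 182.736275  , -597.44308006,  214.08522043]), 'tcp_rot': array([-3.14049809e+00, -8.65907955e-05,  2.96790161e-01]), 'ft_force': array([-0.25505696,  0.45555116, -0.66537409]), 'moment': array([-0.01637751,  0.01294644, -0.02662975]), 'opening': 1.0001618450319134}
scene {'vfov': 52.7763974855133, 'cx': 315.83451512550346, 'cy': 233.7789973576623, 'xyz': array([1537.00703857, -398.8096088 ,  747.96631517]), 'attitude': array([ 1.01395062, -0.02241334,  1.19109597])}
0.9960774739583333
side {'vfov': 47.945506977288666, 'cx': 325.7904246101903, 'cy': 241.72095377078654, 'xyz': array([ 168.57942867, 1089.0091071 ,  786.27558015]), 'attitude': array([ 1.00978456, -0.02415021, -2.77732081])}
0.9959765625
wrist {'vfov': 71.8786080444845, 'cx': 319.6682844268441, 'cy': 240.30027306318604, 'xyz': array([ 249.77693923, -577.71404633,  385.10353239]), 'attitude': array([-2.53348852e-01,  3.91802148e-04, -1.27423030e+00])}
0.9802083333333333
```

View pics/scene0.png

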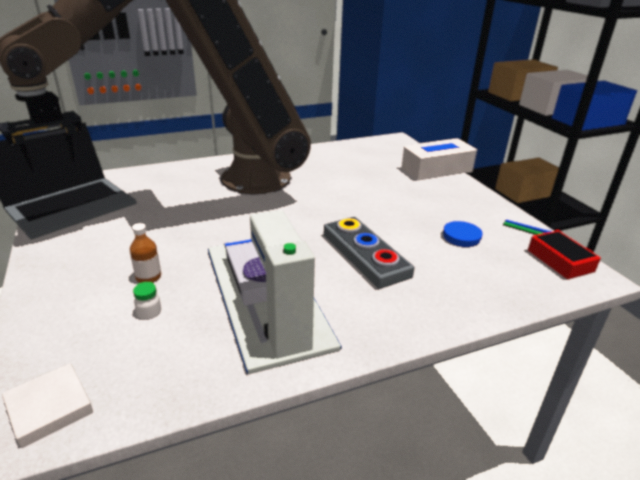

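View pics/side0.png

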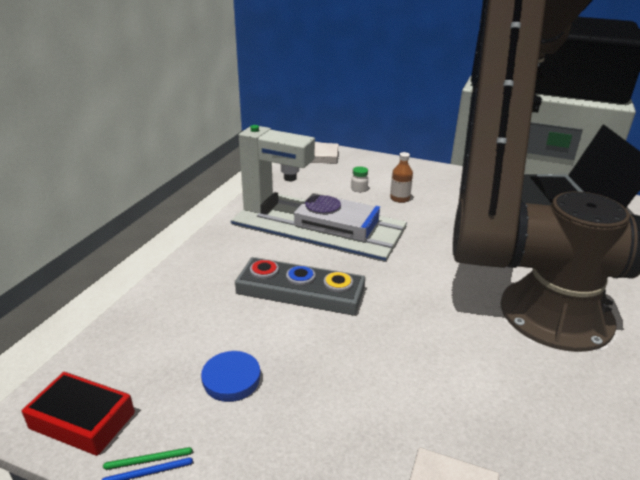

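View pics/wrist0.png

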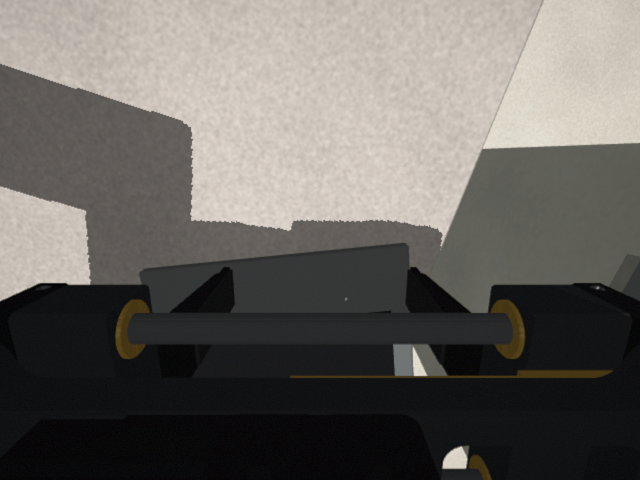

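The scene view shows the console near (368,250), with yellow at (349,224), blue at (366,240) and red at (386,257). The station is near (275,290), the bottle at (146,256), the jar at (147,300) and the case at (463,234). In the side view the rings are at red (264,268), blue (301,274) and yellow (339,281), and the carriage's blue edge is at (371,220). I'll measure these.

```bash
cat > h.py <<'E'
import numpy as np,cv2
from scipy.spatial.transform import Rotation as Ro
def cam(c):
    f=240/np.tan(np.radians(c['vfov'])/2); return f,c['cx'],c['cy'],np.array(c['xyz']),Ro.from_euler('xyz',c['attitude']).as_matrix()
def ray(c,u,v):
    f,cx,cy,o,R=cam(c); d=R@np.array([(u-cx)/f,-(v-cy)/f,-1.]); return o,d
def plane(c,u,v,z):
    o,d=ray(c,u,v); return o+d*(z-o[2])/d[2]
def dep(c,u,v,D):
    o,d=ray(c,u,v); return o+d*D
def proj(c,P):
    f,cx,cy,o,R=cam(c); p=R.T@(np.array(P)-o); return cx+f*p[0]/-p[2], cy-f*p[1]/-p[2]
def hsv(p): return cv2.cvtColor(p,cv2.COLOR_RGB2HSV)
M={'blue':((100,140,60),(125,255,255)),'yellow':((20,140,100),(35,255,255)),'red':((0,170,100),(6,255,255)),'green':((50,120,50),(80,255,255)),'amber':((6,120,40),(16,255,200))}
def blobs(p,name,minA=15):
    m=cv2.inRange(hsv(p),*M[name]);
    if name=='red': m|=cv2.inRange(hsv(p),(174,170,100),(180,255,255))
    cs,_=cv2.findContours(m,cv2.RETR_EXTERNAL,cv2.CHAIN_APPROX_NONE)
    return [c for c in cs if cv2.contourArea(c)>=minA]
E
python3 - <<'E'
from h import *
from cell import env
for n in ["scene","side"]:
    c=env.get_calibration(n); p=cv2.imread(f"pics/{n}0.png")[:,:,::-1].copy(); D=np.load(f"pics/{n}0_d.npy")
    for k in M:
        for b in blobs(p,k):
            r=cv2.boundingRect(b); 
            if len(b)<5: continue
            e=cv2.fitEllipse(b); u,v=e[0]
            if not(0<u<640 and 0<v<480): continue
            print(n,k,r,np.round(e[0],1),'z56',np.round(plane(c,u,v,56)[:2]),'dep',np.round(dep(c,u,v,D[int(v),int(u)])))
E
```

```text
scene blue (357, 233, 20, 12) [366.3 238.5] z56 [578. 146.] dep [574. 148.  54.]
scene blue (444, 222, 38, 24) [462.  233.4] z56 [644. 406.] dep [602. 444.  24.]
scene blue (506, 220, 40, 12) [527.3 226.2] z56 [674. 607.] dep [614. 677.   8.]
scene blue (424, 144, 32, 7) [439.1 147. ] z56 [ 82. 711.] dep [157. 654.  92.]
scene blue (88, 116, 124, 24) [143.9 127.8] z56 [-487. -331.] dep [-741. -322.  -31.]
scene blue (215, 115, 9, 12) [218.4 120.6] z56 [-482.  -25.] dep [-745.   23.  -34.]
scene blue (337, 110, 20, 29) [345.7 128.4] z56 [-222.  454.] dep [-832.  750. -184.]
scene blue (296, 104, 35, 14) [313.7 110.4] z56 [-487.  415.] dep [-730.  512.  -27.]
scene blue (468, 100, 45, 68) [489.3 132.4] z56 [  10. 1008.] dep [-527. 1503. -188.]
scene blue (552, 83, 33, 42) [567.9 102.6] z56 [-216. 1673.] dep [ 231. 1144.  233.]
scene blue (582, 82, 54, 49) [607.9 106. ] z56 [-110. 1823.] dep [ 329. 1230.  241.]
scene blue (479, 0, 60, 89) [508.2  37.1] z56 [-1794.  2647.] dep [-522. 1484.  320.]
scene blue (340, 0, 146, 142) [417.3  67.2] z56 [-1088.  1341.] dep [-516.  962.  207.]
scen
[... 2325 characters left out ...]
56 [483. 137.] dep [482. 140.  59.]
side red (22, 373, 108, 81) [ 75.  410.9] z56 [763. 658.] dep [768. 655.  50.]
side red (253, 261, 23, 13) [263.7 266.8] z56 [661. 158.] dep [661. 159.  57.]
side green (104, 448, 88, 21) [144.2 458.5] z56 [600. 691.] dep [628. 666.  10.]
side green (354, 167, 13, 9) [360. 171.] z56 [ 618. -448.] dep [ 609. -418.   70.]
side green (548, 134, 21, 12) [558.9 139.7] z56 [   19. -1016.] dep [  20. -990.   65.]
side green (250, 125, 9, 6) [254.3 127.4] z56 [1108. -660.] dep [ 834. -151.  269.]
side amber (392, 197, 14, 5) [398.9 199. ] z56 [ 453. -307.] dep [ 468. -382.   17.]
side amber (394, 161, 18, 20) [402.3 171.8] z56 [ 490. -497.] dep [ 467. -386.  107.]
```

Run:
```python
import cv2
a=cv2.imread('pics/scene0.png')[210:375,200:350]; b=cv2.imread('pics/side0.png')[110:270,220:420]
cv2.imwrite('pics/z1.png',cv2.resize(a,None,fx=3.6,fy=3.6,interpolation=cv2.INTER_CUBIC)); cv2.imwrite('pics/z2.png',cv2.resize(b,None,fx=3.6,fy=3.6,interpolation=cv2.INTER_CUBIC))
```

```text
(no output)
```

View pics/z1.png

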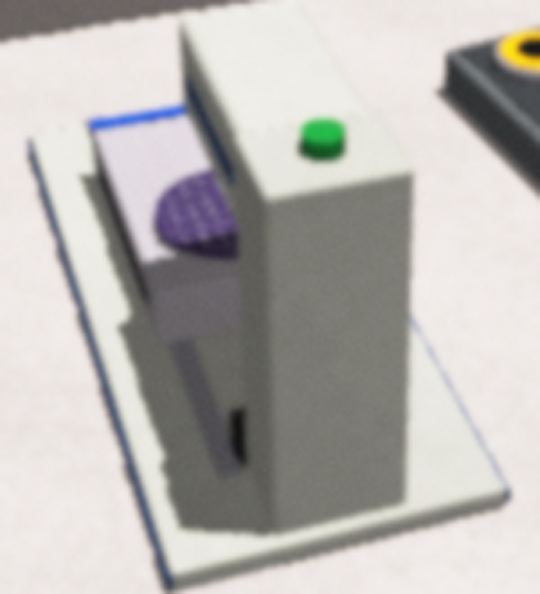

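View pics/z2.png

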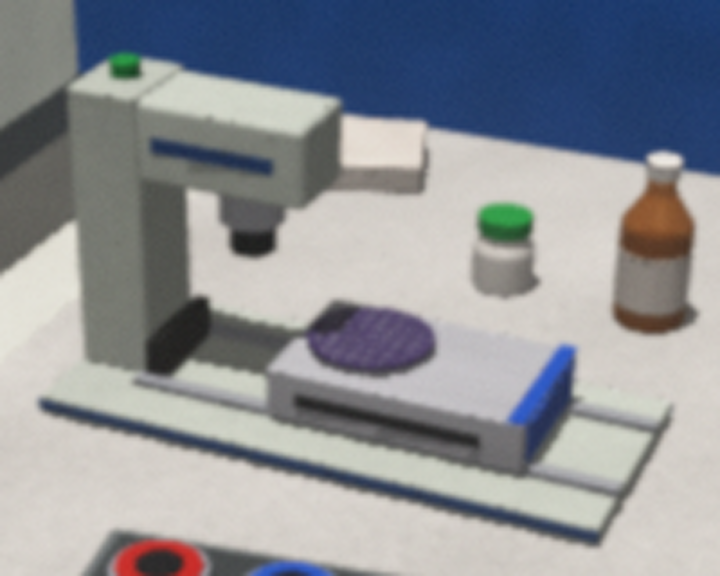

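Run:
```python
from h import *
from cell import env
c=env.get_calibration("side");s=env.get_calibration("scene")
def z1(x,y):return 200+(x-1.3)/3.6,210+(y-1.3)/3.6
def z2(x,y):return 220+(x-1.3)/3.6,110+(y-1.3)/3.6
for n,P,z in [("band far",(570,348),66),("band near",(515,418),66),("wafer c",(372,338),75),("bed near",(602,528),18),("bed far",(670,405),18),("bed colnear",(42,402),18)]:
    print("side",n,plane(c,*z2(*P),z)[:2].round(1))
for n,P,z in [("band left",(91,124),66),("bed -y front",(30,140),18),("bed -y back",(170,575),18),("bed +y back",(510,490),18)]:
    print("scene",n,plane(s,*z1(*P),z)[:2].round(1))
```

```text
side band far [ 492.3 -221.3]
side band near [ 499.3 -100.9]
side wafer c [ 634.6 -159.2]
side bed near [416.8 -56.1]
side bed far [ 413.8 -248.5]
side bed colnear [871.3 -57. ]
scene band left [ 492.9 -216.4]
scene bed -y front [ 425.6 -251.1]
scene bed -y back [ 875.4 -262.9]
scene bed +y back [882.  -62.6]
```

```bash
cat >> h.py <<'E'
def delta(st,pos,rpy=None):
    R=Ro.from_euler('xyz',st['tcp_rot']); d=R.inv().apply(np.array(pos)-st['eef_pos'])/800
    print('t',round(st['t'],2),'pos',st['eef_pos'].round(1),'rot',np.round(st['tcp_rot'],3),'d frac',d.round(4),'rows>=',np.linalg.norm(d)*800/62.5)
    if rpy is not None:
        r=(R.inv()*Ro.from_euler('xyz',rpy)).as_rotvec()/(np.pi/2); print('rot frac',r.round(4),'rows>=',np.linalg.norm(r)*90/10.7)
E
python3 - <<'E'
from h import *
from cell import env
s=env.state(); s['eef_pos'][2]=340
delta(s,(480,-200,340)); s['eef_pos'][:]=(480,-200,340); delta(s,(575,147,340),(np.pi,0,0.1))
E
```

```text
t 0.15 pos [ 182.8 -597.5  340. ] rot [-3.141 -0.     0.297] d frac [ 5.006e-01 -3.665e-01  4.000e-04] rows>= 7.941188998084364
t 0.15 pos [ 480. -200.  340.] rot [-3.141 -0.     0.297] d frac [ 2.404e-01 -3.800e-01  3.000e-04] rows>= 5.756309929112572
rot frac [-0.0005 -0.      0.1253] rows>= 1.0539696127608174
```

Emit:
arm_command(steps=[{"dz": -0.075, "claw": 1}, {"dz": -0.075, "claw": 1}, {"dz": -0.01, "claw": 1}])

```text
$.steps[0]: bad value
```

Emit:
arm_command(steps=[{"dx": 0, "dy": 0, "dz": -0.075, "rx": 0, "ry": 0, "rz": 0, "claw": 1}, {"dx": 0, "dy": 0, "dz": -0.075, "rx": 0, "ry": 0, "rz": 0, "claw": 1}, {"dx": 0.06, "dy": -0.045, "dz": -0.01, "rx": 0, "ry": 0, "rz": 0, "claw": 1}, {"dx": 0.06, "dy": -0.045, "dz": 0, "rx": 0, "ry": 0, "rz": 0, "claw": 1}, {"dx": 0.06, "dy": -0.045, "dz": 0, "rx": 0, "ry": 0, "rz": 0, "claw": 1}, {"dx": 0.06, "dy": -0.045, "dz": 0, "rx": 0, "ry": 0, "rz": 0, "claw": 1}, {"dx": 0.06, "dy": -0.045, "dz": 0, "rx": 0, "ry": 0, "rz": 0, "claw": 1}, {"dx": 0.06, "dy": -0.045, "dz": 0, "rx": 0, "ry": 0, "rz": 0, "claw": 1}])

```text
t: 1.15
eef_pos: [398.7, -300.9, 345.0]
tcp_rot: [-3.137, -0.001, 0.29]
ft_force: [0.7, 0.2, 0.0]
opening: 0.218
```

Run:
```python
from h import *
from cell import env
delta(env.state(),(440,-160,345),(np.pi,0,0.1))
```

```text
t 1.15 pos [ 398.7 -300.9  345. ] rot [-3.137e+00 -1.000e-03  2.900e-01] d frac [ 0.0998 -0.1541  0.0008] rows>= 2.349936504465772
rot frac [-0.0028 -0.0006  0.1209] rows>= 1.0176152000901746
```

Emit:
arm_command(steps=[{"dx": 0.033, "dy": -0.051, "dz": 0, "rx": 0, "ry": 0, "rz": 0, "claw": 1}, {"dx": 0.033, "dy": -0.051, "dz": 0, "rx": 0, "ry": 0, "rz": 0, "claw": 1}, {"dx": 0.033, "dy": -0.051, "dz": 0, "rx": 0, "ry": 0, "rz": 0.06, "claw": 1}, {"dx": 0, "dy": 0, "dz": 0, "rx": 0, "ry": 0, "rz": 0.06, "claw": 1}, {"dx": 0, "dy": 0, "dz": 0, "rx": 0, "ry": 0, "rz": 0, "claw": 1}])

```text
t: 1.78
eef_pos: [441.6, -152.4, 345.2]
tcp_rot: [-3.136, -0.0, 0.103]
ft_force: [0.2, 0.4, -0.3]
opening: 0.006
```

Run:
```python
from h import *
from cell import env
import pickle
s=env.state();c=env.get_calibration('wrist');p,d=env.read_camera('wrist')
print(s['eef_pos'],s['tcp_rot'],s['opening'],np.abs(s['qvel']).max())
pickle.dump((c,p,d),open('w1.pkl','wb')); cv2.imwrite('pics/wrist1.png',p[:,:,::-1])
```

```text
[ 441.56833231 -152.35645055  345.22472846] [-3.13607404e+00 -7.40228807e-05  1.03252042e-01] 0.00613474206052513 0.024955890278951284
```

View pics/wrist1.png

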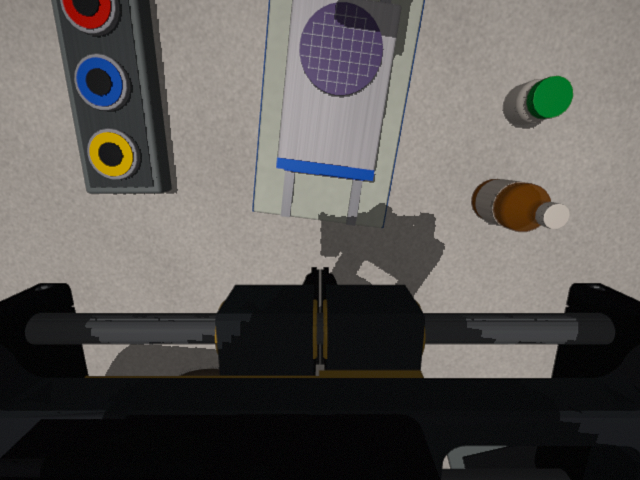

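The wrist view shows the blue band from about (277,165) to (375,176), the wafer at (341,49), the front bed corners at (253,211) and (384,227), and the blue ring at (101,82).

Run:
```python
from h import *
import pickle
c,p,d=pickle.load(open('w1.pkl','rb'))
for k,z in (('blue',56),('yellow',56),('red',56)):
    for b in blobs(p,k,60):
        e=cv2.fitEllipse(b); r=cv2.minAreaRect(b)
        print(k,np.round(e[0],1),plane(c,*e[0],z)[:2].round(1))
        if k=='blue' and r[0][0]>200 and r[0][1]<240:
            q=cv2.boxPoints(r); print(q.round(1)); print([plane(c,*x,66)[:2].round(1) for x in q])
m=cv2.inRange(hsv(p),(115,40,30),(150,200,200)); cs,_=cv2.findContours(m,cv2.RETR_EXTERNAL,cv2.CHAIN_APPROX_NONE)
b=max(cs,key=cv2.contourArea); print('wafer',cv2.boundingRect(b),[plane(c,*x,75)[:2].round(1) for x in [(341,49),(300,49),(382,49),(341,97)]])
for n,x in (('bedL',(253,211)),('bedR',(384,228)),('bedLtop',(270,5)),('bedRtop',(424,3))): print(n,plane(c,*x,18)[:2].round(1))
for n,x,z in (('jar',(550,97),70),('cap',(554,216),150)): print(n,plane(c,*x,z)[:2].round(1))
```

```text
blue [324.7 169.3] [ 492.6 -153.1]
[[275.6 168.9]
 [277.1 157.2]
 [373.8 169.8]
 [372.3 181.5]]
[array([486.8, -88. ]), array([502. , -88.9]), array([ 499. , -218.1]), array([ 483.6, -218.3])]
blue [99.1 81.4] [572.4 146. ]
yellow [110.7 153.7] [483.4 136.1]
red [87.3  8.9] [653.1 155.2]
wafer (300, 2, 83, 93) [array([ 635.5, -157.3]), array([ 630.5, -108.5]), array([ 640.5, -206.1]), array([ 582.5, -163.7])]
bedL [418.1 -51.9]
bedR [ 412.6 -253.9]
bedLtop [693.6 -59.7]
bedRtop [ 716.3 -260.3]
jar [ 609.9 -423.2]
cap [ 472.  -412.1]
```

Run:
```python
from h import *
from cell import env
delta(env.state(),(573,146,300),(np.pi,0,0.1))
```

```text
t 1.82 pos [ 441.5 -152.6  345.2] rot [-3.136 -0.     0.104] d frac [ 0.2022 -0.3538  0.0586] rows>= 5.26975686335435
rot frac [-0.0036 -0.0001  0.0025] rows>= 0.03673495923856328
```

Emit:
arm_command(steps=[{"dx": 0.034, "dy": -0.059, "dz": 0, "rx": 0, "ry": 0, "rz": 0, "claw": 1}, {"dx": 0.034, "dy": -0.059, "dz": 0, "rx": 0, "ry": 0, "rz": 0, "claw": 1}, {"dx": 0.034, "dy": -0.059, "dz": 0, "rx": 0, "ry": 0, "rz": 0, "claw": 1}, {"dx": 0.034, "dy": -0.059, "dz": 0.02, "rx": 0, "ry": 0, "rz": 0, "claw": 1}, {"dx": 0.034, "dy": -0.059, "dz": 0.02, "rx": 0, "ry": 0, "rz": 0, "claw": 1}, {"dx": 0.034, "dy": -0.055, "dz": 0.02, "rx": 0, "ry": 0, "rz": 0, "claw": 1}, {"dx": 0, "dy": 0, "dz": 0, "rx": 0, "ry": 0, "rz": 0, "claw": 1}])

```text
t: 2.7
eef_pos: [579.4, 146.6, 296.0]
tcp_rot: [-3.137, 0.0, 0.108]
ft_force: [0.1, -0.5, -0.3]
opening: 0.004
```

Run:
```python
from h import *
from cell import env
delta(env.state(),(573,146,86),(np.pi,0,0.1))
```

```text
t 2.7 pos [579.4 146.6 296. ] rot [-3.137  0.     0.108] d frac [-0.008   0.0011  0.2626] rows>= 3.3623387879019244
rot frac [-0.003   0.0003  0.0052] rows>= 0.05039620653763893
```

Emit:
arm_command(steps=[{"dx": -0.008, "dy": 0.001, "dz": 0.05, "rx": 0, "ry": 0, "rz": 0, "claw": 1}, {"dx": 0, "dy": 0, "dz": 0.05, "rx": 0, "ry": 0, "rz": 0, "claw": 1}, {"dx": 0, "dy": 0, "dz": 0.05, "rx": 0, "ry": 0, "rz": 0, "claw": 1}, {"dx": 0, "dy": 0, "dz": 0.03, "rx": 0, "ry": 0, "rz": 0, "claw": 1}, {"dx": 0, "dy": 0, "dz": 0.02, "rx": 0, "ry": 0, "rz": 0, "claw": 1}, {"dx": 0, "dy": 0, "dz": 0, "rx": 0, "ry": 0, "rz": 0, "claw": 1}])

```text
t: 3.45
eef_pos: [574.1, 138.7, 133.5]
tcp_rot: [-3.138, -0.002, 0.11]
ft_force: [-0.4, 0.1, 0.6]
opening: 0.007
```

Run:
```python
from h import *
from cell import env
delta(env.state(),(573,146,86),(np.pi,0,0.1))
```

```text
t 3.45 pos [574.1 138.7 133.5] rot [-3.138e+00 -2.000e-03  1.100e-01] d frac [-0.0005 -0.009   0.0595] rows>= 0.7697949555378872
rot frac [-0.0024 -0.0015  0.0067] rows>= 0.06098356707518014
```

Emit:
arm_command(steps=[{"dx": 0, "dy": -0.009, "dz": 0.02, "rx": 0, "ry": 0, "rz": 0, "claw": 1}, {"dx": 0, "dy": 0, "dz": 0.02, "rx": 0, "ry": 0, "rz": 0, "claw": 1}, {"dx": 0, "dy": 0, "dz": 0.01, "rx": 0, "ry": 0, "rz": 0, "claw": 1}, {"dx": 0, "dy": 0, "dz": 0, "rx": 0, "ry": 0, "rz": 0, "claw": 1}])

```text
t: 3.95
eef_pos: [574.3, 146.4, 92.7]
tcp_rot: [-3.138, -0.005, 0.111]
ft_force: [0.8, -0.7, 0.5]
opening: 0.003
```

Run:
```python
from h import *
from cell import env
delta(env.state(),(573,146,86),(np.pi,0,0.1))
```

```text
t 3.95 pos [574.3 146.4  92.7] rot [-3.138 -0.005  0.111] d frac [-0.0017  0.0003  0.0083] rows>= 0.10888418747713134
rot frac [-0.0024 -0.0033  0.007 ] rows>= 0.06827631949335515
```

Emit:
arm_command(steps=[{"dx": -0.001, "dy": 0, "dz": 0.008, "rx": 0, "ry": 0, "rz": 0, "claw": 1}, {"dx": 0, "dy": 0, "dz": 0, "rx": 0, "ry": 0, "rz": 0, "claw": 1}, {"dx": 0, "dy": 0, "dz": 0, "rx": 0, "ry": 0, "rz": 0, "claw": 1}, {"dx": 0, "dy": 0, "dz": 0, "rx": 0, "ry": 0, "rz": 0, "claw": 1}])

```text
t: 4.45
eef_pos: [573.9, 146.4, 86.7]
tcp_rot: [-3.138, -0.007, 0.111]
ft_force: [-0.6, -1.0, 0.1]
opening: 0.003
```

Run:
```python
from h import *
from cell import env
delta(env.state(),(573,146,86),(np.pi,0,0.1))
p,d=env.read_camera('side'); s=p[220:330,200:400]; cv2.imwrite('pics/side2.png',cv2.resize(s,None,fx=3.5,fy=3.5)[:,:,::-1])
```

```text
t 4.45 pos [573.9 146.4  86.7] rot [-3.138 -0.007  0.111] d frac [-0.0012  0.0004  0.0008] rows>= 0.019587418328303394
rot frac [-0.0025 -0.0042  0.0071] rows>= 0.07251578460001622
```

View pics/side2.png

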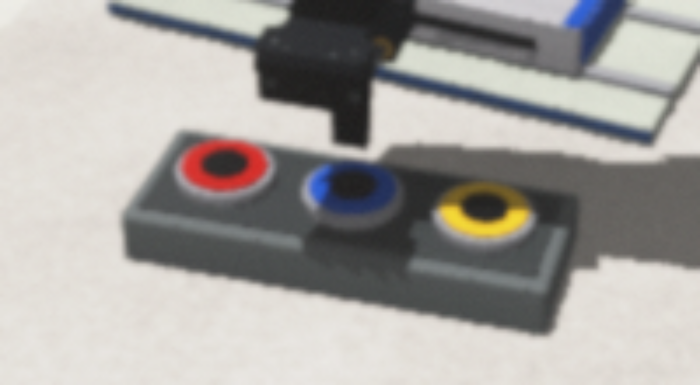

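The fingertips (crop 352,145) hang just above the blue ring (352,187), clear of red and yellow. I'll hold here.

Emit:
arm_command(steps=[{"dx": 0, "dy": 0, "dz": 0, "rx": 0, "ry": 0, "rz": 0, "claw": 1}, {"dx": 0, "dy": 0, "dz": 0, "rx": 0, "ry": 0, "rz": 0, "claw": 1}, {"dx": 0, "dy": 0, "dz": 0, "rx": 0, "ry": 0, "rz": 0, "claw": 1}, {"dx": 0, "dy": 0, "dz": 0, "rx": 0, "ry": 0, "rz": 0, "claw": 1}, {"dx": 0, "dy": 0, "dz": 0, "rx": 0, "ry": 0, "rz": 0, "claw": 1}, {"dx": 0, "dy": 0, "dz": 0, "rx": 0, "ry": 0, "rz": 0, "claw": 1}, {"dx": 0, "dy": 0, "dz": 0, "rx": 0, "ry": 0, "rz": 0, "claw": 1}, {"dx": 0, "dy": 0, "dz": 0, "rx": 0, "ry": 0, "rz": 0, "claw": 1}, {"dx": 0, "dy": 0, "dz": 0, "rx": 0, "ry": 0, "rz": 0, "claw": 1}, {"dx": 0, "dy": 0, "dz": 0, "rx": 0, "ry": 0, "rz": 0, "claw": 1}])

```text
t: 5.75
eef_pos: [574.1, 146.4, 86.9]
tcp_rot: [-3.138, -0.007, 0.111]
ft_force: [-0.1, -0.5, 0.3]
opening: 0.007
```

Emit:
arm_command(steps=[{"dx": 0, "dy": 0, "dz": 0, "rx": 0, "ry": 0, "rz": 0, "claw": 1}, {"dx": 0, "dy": 0, "dz": 0, "rx": 0, "ry": 0, "rz": 0, "claw": 1}, {"dx": 0, "dy": 0, "dz": 0, "rx": 0, "ry": 0, "rz": 0, "claw": 1}, {"dx": 0, "dy": 0, "dz": 0, "rx": 0, "ry": 0, "rz": 0, "claw": 1}, {"dx": 0, "dy": 0, "dz": 0, "rx": 0, "ry": 0, "rz": 0, "claw": 1}, {"dx": 0, "dy": 0, "dz": 0, "rx": 0, "ry": 0, "rz": 0, "claw": 1}, {"dx": 0, "dy": 0, "dz": 0, "rx": 0, "ry": 0, "rz": 0, "claw": 1}, {"dx": 0, "dy": 0, "dz": 0, "rx": 0, "ry": 0, "rz": 0, "claw": 1}, {"dx": 0, "dy": 0, "dz": 0, "rx": 0, "ry": 0, "rz": 0, "claw": 1}, {"dx": 0, "dy": 0, "dz": 0, "rx": 0, "ry": 0, "rz": 0, "claw": 1}])

```text
t: 7.0
eef_pos: [574.1, 146.4, 86.9]
tcp_rot: [-3.138, -0.007, 0.111]
ft_force: [-0.2, 0.2, 0.2]
opening: 0.007
```

Emit:
arm_command(steps=[{"dx": 0, "dy": 0, "dz": 0, "rx": 0, "ry": 0, "rz": 0, "claw": 1}, {"dx": 0, "dy": 0, "dz": 0, "rx": 0, "ry": 0, "rz": 0, "claw": 1}, {"dx": 0, "dy": 0, "dz": 0, "rx": 0, "ry": 0, "rz": 0, "claw": 1}, {"dx": 0, "dy": 0, "dz": 0, "rx": 0, "ry": 0, "rz": 0, "claw": 1}, {"dx": 0, "dy": 0, "dz": -0.05, "rx": 0, "ry": 0, "rz": 0, "claw": 1}, {"dx": 0, "dy": 0, "dz": -0.07, "rx": 0, "ry": 0, "rz": 0, "claw": 1}, {"dx": 0, "dy": 0, "dz": -0.07, "rx": 0, "ry": 0, "rz": 0, "claw": 1}, {"dx": 0, "dy": 0, "dz": -0.07, "rx": 0, "ry": 0, "rz": 0, "claw": 1}, {"dx": 0, "dy": 0, "dz": -0.05, "rx": 0, "ry": 0, "rz": 0, "claw": 1}])

```text
t: 8.12
eef_pos: [571.4, 145.0, 339.4]
tcp_rot: [-3.138, -0.0, 0.111]
ft_force: [0.7, 0.3, 0.5]
opening: 0.006
```

Run:
```python
from h import *
from cell import env
s=env.state();delta(s,(420,-151.3,330),(np.pi,0,np.pi-0.026)); print(s['joints'].round(3))
```

```text
t 8.12 pos [571.4 145.  339.4] rot [-3.138 -0.     0.111] d frac [-0.2291  0.3472  0.0104] rows>= 5.326187424288587
rot frac [ 0.     -0.0035 -1.9128] rows>= 16.088983440871544
[0.135 0.341 1.467 0.004 1.333 1.594]
```

Emit:
arm_command(steps=[{"dx": -0.038, "dy": 0.058, "dz": 0, "rx": 0, "ry": 0, "rz": 0, "claw": 1}, {"dx": -0.038, "dy": 0.058, "dz": 0, "rx": 0, "ry": 0, "rz": 0, "claw": 1}, {"dx": -0.038, "dy": 0.058, "dz": 0, "rx": 0, "ry": 0, "rz": 0, "claw": 1}, {"dx": -0.038, "dy": 0.058, "dz": 0, "rx": 0, "ry": 0, "rz": 0, "claw": 1}, {"dx": -0.038, "dy": 0.058, "dz": 0, "rx": 0, "ry": 0, "rz": 0, "claw": 1}, {"dx": -0.038, "dy": 0.058, "dz": 0, "rx": 0, "ry": 0, "rz": 0, "claw": 1}, {"dx": 0, "dy": 0, "dz": 0, "rx": 0, "ry": 0, "rz": -0.11, "claw": 1}, {"dx": 0, "dy": 0, "dz": 0, "rx": 0, "ry": 0, "rz": -0.11, "claw": 1}, {"dx": 0, "dy": 0, "dz": 0, "rx": 0, "ry": 0, "rz": -0.11, "claw": 1}, {"dx": 0, "dy": 0, "dz": 0, "rx": 0, "ry": 0, "rz": -0.11, "claw": 1}])

```text
t: 9.38
eef_pos: [415.7, -161.1, 341.6]
tcp_rot: [3.137, -0.008, 0.821]
ft_force: [0.6, -1.2, 0.3]
opening: 0.001
```

Emit:
arm_command(steps=[{"dx": 0, "dy": 0, "dz": 0, "rx": 0, "ry": 0, "rz": -0.11, "claw": 1}, {"dx": 0, "dy": 0, "dz": 0, "rx": 0, "ry": 0, "rz": -0.11, "claw": 1}, {"dx": 0, "dy": 0, "dz": 0, "rx": 0, "ry": 0, "rz": -0.11, "claw": 1}, {"dx": 0, "dy": 0, "dz": 0, "rx": 0, "ry": 0, "rz": -0.11, "claw": 1}, {"dx": 0, "dy": 0, "dz": 0, "rx": 0, "ry": 0, "rz": -0.11, "claw": 1}, {"dx": 0, "dy": 0, "dz": 0, "rx": 0, "ry": 0, "rz": -0.11, "claw": 1}, {"dx": 0, "dy": 0, "dz": 0, "rx": 0, "ry": 0, "rz": -0.11, "claw": 1}, {"dx": 0, "dy": 0, "dz": 0, "rx": 0, "ry": 0, "rz": -0.11, "claw": 1}, {"dx": 0, "dy": 0, "dz": 0, "rx": 0, "ry": 0, "rz": -0.11, "claw": 1}, {"dx": 0, "dy": 0, "dz": 0, "rx": 0, "ry": 0, "rz": -0.11, "claw": 1}])

```text
t: 10.62
eef_pos: [414.6, -160.6, 342.0]
tcp_rot: [3.135, 0.007, 2.608]
ft_force: [-0.1, -0.0, -0.1]
opening: 0.003
```

Run:
```python
from h import *
from cell import env
s=env.state();delta(s,(430,-151.3,330),(np.pi,0,np.pi-0.026)); print(s['joints'].round(3))
```

```text
t 10.62 pos [ 414.6 -160.6  342. ] rot [3.135 0.007 2.608] d frac [-0.0106  0.0197  0.0152] rows>= 0.34647013776009306
rot frac [ 0.0028  0.0055 -0.3232] rows>= 2.7186459767620685
[-0.522  0.101  1.78   0.007  1.253 -1.562]
```

Emit:
arm_command(steps=[{"dx": -0.01, "dy": 0.02, "dz": 0, "rx": 0, "ry": 0, "rz": -0.11, "claw": 1}, {"dx": 0, "dy": 0, "dz": 0, "rx": 0, "ry": 0, "rz": -0.11, "claw": 1}, {"dx": 0, "dy": 0, "dz": 0, "rx": 0, "ry": 0, "rz": -0.1, "claw": 1}, {"dx": 0, "dy": 0, "dz": 0, "rx": 0, "ry": 0, "rz": 0, "claw": 1}])

```text
t: 11.12
eef_pos: [429.7, -150.4, 342.4]
tcp_rot: [3.14, 0.01, 3.127]
ft_force: [-0.3, 0.0, 0.0]
opening: 0.005
```

Run:
```python
from h import *
from cell import env
s=env.state();delta(s,(440,-151.8,42),(np.pi,0,np.pi-0.026)); print(s['joints'].round(3))
```

```text
t 11.12 pos [ 429.7 -150.4  342.4] rot [3.14  0.01  3.127] d frac [-0.0093 -0.0023  0.3756] rows>= 4.809127092294033
rot frac [0.0012 0.0062 0.0073] rows>= 0.08141906191047027
[-0.486  0.118  1.759  0.006  1.256 -2.044]
```

Emit:
arm_command(steps=[{"dx": -0.009, "dy": -0.002, "dz": 0.06, "rx": 0, "ry": 0.006, "rz": 0.007, "claw": 1}, {"dx": 0, "dy": 0, "dz": 0.06, "rx": 0, "ry": 0, "rz": 0, "claw": 1}, {"dx": 0, "dy": 0, "dz": 0.06, "rx": 0, "ry": 0, "rz": 0, "claw": 1}, {"dx": 0, "dy": 0, "dz": 0.06, "rx": 0, "ry": 0, "rz": 0, "claw": 1}, {"dx": 0, "dy": 0, "dz": 0.04, "rx": 0, "ry": 0, "rz": 0, "claw": 1}, {"dx": 0, "dy": 0, "dz": 0, "rx": 0, "ry": 0, "rz": 0, "claw": 1}])

```text
t: 11.88
eef_pos: [438.7, -152.5, 113.9]
tcp_rot: [-3.141, 0.005, 3.09]
ft_force: [-0.8, -0.4, 1.0]
opening: 0.003
```

Run:
```python
from h import *
from cell import env
s=env.state();delta(s,(440,-151.8,42),(np.pi,0,np.pi-0.026)); print(s['joints'].round(3))
```

```text
t 11.88 pos [ 438.7 -152.5  113.9] rot [-3.141  0.005  3.09 ] d frac [-0.0012  0.001   0.0898] rows>= 1.1501257072951092
rot frac [-0.0001  0.0029 -0.0161] rows>= 0.13772655608370385
[-0.478  0.414  2.055  0.003  0.669 -2.   ]
```

Emit:
arm_command(steps=[{"dx": -0.001, "dy": 0.001, "dz": 0.035, "rx": 0, "ry": 0, "rz": -0.016, "claw": 1}, {"dx": 0, "dy": 0, "dz": 0.035, "rx": 0, "ry": 0, "rz": 0, "claw": 1}, {"dx": 0, "dy": 0, "dz": 0.025, "rx": 0, "ry": 0, "rz": 0, "claw": 1}, {"dx": 0, "dy": 0, "dz": 0, "rx": 0, "ry": 0, "rz": 0, "claw": 1}])

```text
t: 12.38
eef_pos: [443.3, -153.6, 41.5]
tcp_rot: [-3.138, 0.012, 3.107]
ft_force: [0.4, 0.3, 1.2]
opening: 0.003
```

Run:
```python
from h import *
from cell import env
s=env.state();delta(s,(440,-151.8,42),(np.pi,0,np.pi-0.026)); print(s['joints'].round(3))
p,d=env.read_camera('side'); q=p[120:290,220:440]; cv2.imwrite('pics/side3.png',cv2.resize(q,None,fx=3.4,fy=3.4,interpolation=2)[:,:,::-1])
```

```text
t 12.38 pos [ 443.3 -153.6   41.5] rot [-3.138  0.012  3.107] d frac [ 0.0043  0.0021 -0.0007] rows>= 0.061401718937445726
rot frac [-0.0024  0.0077 -0.0056] rows>= 0.08241025237179067
[-0.475  0.551  2.104  0.004  0.474 -2.015]
```

View pics/side3.png

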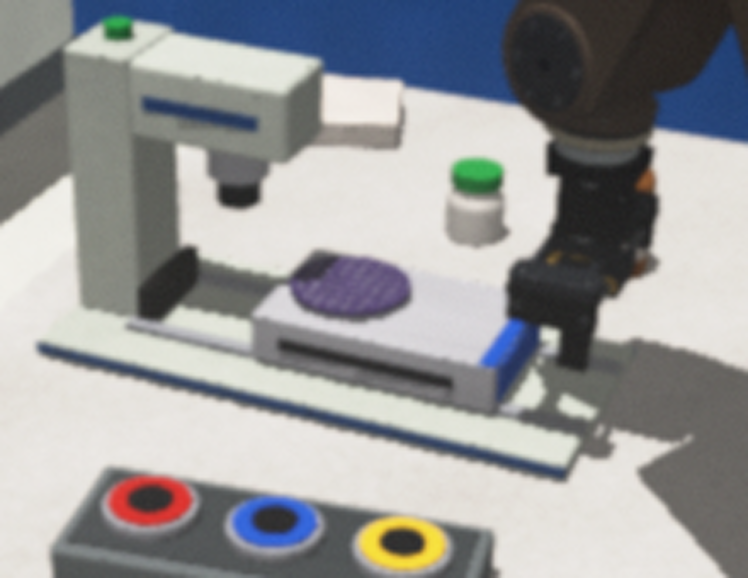

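Emit:
arm_command(steps=[{"dx": 0, "dy": 0.002, "dz": 0, "rx": 0, "ry": -0.045, "rz": -0.005, "claw": 1}, {"dx": 0, "dy": 0, "dz": 0, "rx": 0, "ry": -0.045, "rz": 0, "claw": 1}, {"dx": 0, "dy": 0, "dz": 0, "rx": 0, "ry": 0, "rz": 0, "claw": 1}])

```text
t: 12.8
eef_pos: [446.2, -153.1, 46.8]
tcp_rot: [-3.134, 0.164, 3.114]
ft_force: [-0.3, -0.0, -0.7]
opening: 0.004
```

Run:
```python
from h import *
from cell import env
s=env.state();delta(s,(470,-152.8,43),(np.pi,0.13,np.pi-0.026))
print(Ro.from_euler('xyz',s['tcp_rot']).as_matrix()[:,2])
```

```text
t 12.8 pos [ 446.2 -153.1   46.8] rot [-3.134  0.164  3.114] d frac [-0.0286  0.0013  0.0096] rows>= 0.38609176467209017
rot frac [-0.0048  0.0218 -0.0011] rows>= 0.1881005407257345
[ 0.16325503 -0.01186753 -0.98651252]
```

Emit:
arm_command(steps=[{"dx": -0.01, "dy": 0.0005, "dz": 0.005, "rx": 0, "ry": 0, "rz": 0, "claw": 1}, {"dx": -0.01, "dy": 0.0005, "dz": 0.003, "rx": 0, "ry": 0, "rz": 0, "claw": 1}, {"dx": -0.01, "dy": 0, "dz": 0.002, "rx": 0, "ry": 0, "rz": 0, "claw": 1}, {"dx": -0.008, "dy": 0, "dz": 0.001, "rx": 0, "ry": 0, "rz": 0, "claw": 1}])

```text
t: 13.3
eef_pos: [481.2, -153.7, 44.4]
tcp_rot: [-3.134, 0.164, 3.114]
ft_force: [-4.4, -2.5, -0.1]
opening: 0.007
```

Run:
```python
from h import *
from cell import env
s=env.state();delta(s,(575,-156.5,43),(np.pi,0.15,np.pi-0.026))
```

```text
t 13.3 pos [ 481.2 -153.7   44.4] rot [-3.134  0.164  3.114] d frac [-1.155e-01 -1.000e-04  2.080e-02] rows>= 1.5022092900452204
rot frac [-0.0052  0.0088 -0.0011] rows>= 0.08660548724666388
```

Emit:
arm_command(steps=[{"dx": -0.01, "dy": 0, "dz": 0.0018, "rx": 0, "ry": 0, "rz": 0, "claw": 1}, {"dx": -0.01, "dy": 0, "dz": 0.0018, "rx": 0, "ry": 0, "rz": 0, "claw": 1}, {"dx": -0.01, "dy": 0, "dz": 0.0018, "rx": 0, "ry": 0, "rz": 0, "claw": 1}, {"dx": -0.01, "dy": 0, "dz": 0.0018, "rx": 0, "ry": 0, "rz": 0, "claw": 1}, {"dx": -0.01, "dy": 0, "dz": 0.0018, "rx": 0, "ry": 0, "rz": 0, "claw": 1}, {"dx": -0.01, "dy": 0, "dz": 0.0018, "rx": 0, "ry": 0, "rz": 0, "claw": 1}])

```text
t: 14.05
eef_pos: [532.6, -154.7, 43.3]
tcp_rot: [-3.135, 0.162, 3.114]
ft_force: [-3.5, -0.3, 3.3]
opening: 0.007
```

Run:
```python
from h import *
from cell import env
s=env.state();delta(s,(575,-156.5,43),(np.pi,0.15,np.pi-0.026))
p,d=env.read_camera('side'); q=p[120:290,220:440]; cv2.imwrite('pics/side4.png',cv2.resize(q,None,fx=3.4,fy=3.4,interpolation=2)[:,:,::-1])
```

```text
t 14.05 pos [ 532.6 -154.7   43.3] rot [-3.135  0.162  3.114] d frac [-0.0523 -0.0007  0.009 ] rows>= 0.6792914212932102
rot frac [-0.0046  0.0074 -0.0011] rows>= 0.0740411170004902
```

View pics/side4.png

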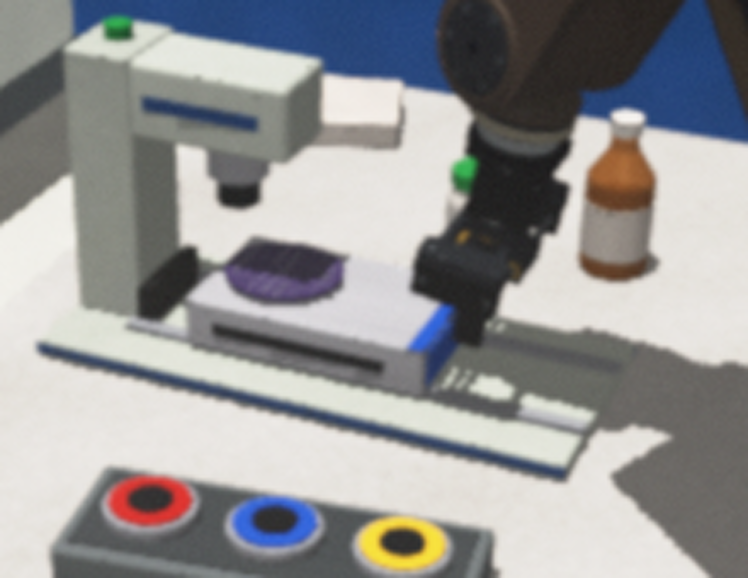

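The carriage is sliding: the blue face is now at crop (435,340), with the fingers behind it and clear of the wafer.

Emit:
arm_command(steps=[{"dx": -0.009, "dy": -0.0005, "dz": 0.0016, "rx": 0, "ry": 0, "rz": 0, "claw": 1}, {"dx": -0.009, "dy": -0.0005, "dz": 0.0016, "rx": 0, "ry": 0, "rz": 0, "claw": 1}, {"dx": -0.008, "dy": 0, "dz": 0.0014, "rx": 0, "ry": 0, "rz": 0, "claw": 1}, {"dx": -0.006, "dy": 0, "dz": 0.001, "rx": 0, "ry": 0, "rz": 0, "claw": 1}, {"dx": -0.005, "dy": 0, "dz": 0.0008, "rx": 0, "ry": 0, "rz": 0, "claw": 1}])

```text
t: 14.72
eef_pos: [565.2, -156.2, 42.8]
tcp_rot: [-3.135, 0.161, 3.114]
ft_force: [-4.0, 0.5, 1.8]
opening: 0.004
```

Emit:
arm_command(steps=[{"dx": -0.005, "dy": 0, "dz": 0.0008, "rx": 0, "ry": 0, "rz": 0, "claw": 1}, {"dx": -0.005, "dy": 0, "dz": 0.0008, "rx": 0, "ry": 0, "rz": 0, "claw": 1}])

```text
t: 14.98
eef_pos: [573.7, -156.4, 42.9]
tcp_rot: [-3.135, 0.161, 3.114]
ft_force: [-3.7, 1.1, 1.3]
opening: 0.002
```

Emit:
arm_command(steps=[{"dx": -0.004, "dy": 0, "dz": 0.0007, "rx": 0, "ry": 0, "rz": 0, "claw": 1}, {"dx": -0.004, "dy": 0, "dz": 0.0007, "rx": 0, "ry": 0, "rz": 0, "claw": 1}])

```text
t: 15.22
eef_pos: [574.3, -155.8, 42.3]
tcp_rot: [-3.139, 0.148, 3.115]
ft_force: [-26.5, -4.0, 18.6]
opening: 0.005
```

Emit:
arm_command(steps=[{"dx": -0.004, "dy": 0, "dz": 0.0007, "rx": 0, "ry": 0, "rz": 0, "claw": 1}, {"dx": -0.004, "dy": 0, "dz": 0.0007, "rx": 0, "ry": 0, "rz": 0, "claw": 1}])

```text
t: 15.48
eef_pos: [574.2, -155.2, 41.8]
tcp_rot: [3.141, 0.134, 3.115]
ft_force: [-23.7, -2.2, 15.3]
opening: 0.005
```

The force rose to 26 N at x = 574 and the carriage stopped, as predicted for the home stop. Next I'll back away.

Emit:
arm_command(steps=[{"dx": 0.006, "dy": 0, "dz": -0.001, "rx": 0, "ry": 0, "rz": 0, "claw": 1}, {"dx": 0.02, "dy": 0, "dz": -0.003, "rx": 0, "ry": 0, "rz": 0, "claw": 1}, {"dx": 0.03, "dy": 0, "dz": -0.005, "rx": 0, "ry": 0, "rz": 0, "claw": 1}, {"dx": 0.04, "dy": 0, "dz": -0.006, "rx": 0, "ry": 0, "rz": 0, "claw": 1}, {"dx": 0.04, "dy": 0, "dz": -0.006, "rx": 0, "ry": 0, "rz": 0, "claw": 1}, {"dx": 0, "dy": 0, "dz": 0, "rx": 0, "ry": 0, "rz": 0, "claw": 1}])

```text
t: 16.23
eef_pos: [464.9, -154.1, 44.4]
tcp_rot: [-3.138, 0.143, 3.114]
ft_force: [0.6, -0.0, -0.4]
opening: 0.004
```

Run:
```python
from h import *
from cell import env
s=env.state();delta(s,(430,-151,300),(np.pi,0,np.pi-0.026)); print(s['joints'].round(3))
```

```text
t 16.23 pos [ 464.9 -154.1   44.4] rot [-3.138  0.143  3.114] d frac [-0.0022  0.0015 -0.3225] rows>= 4.128695305069616
rot frac [-0.0024  0.0909 -0.0009] rows>= 0.7652888899473537
[-0.489  0.54   2.136  0.181  0.341 -2.199]
```

Emit:
arm_command(steps=[{"dx": 0, "dy": 0, "dz": -0.05, "rx": 0, "ry": 0, "rz": 0, "claw": 1}, {"dx": 0, "dy": 0, "dz": -0.07, "rx": 0, "ry": 0, "rz": 0, "claw": 1}, {"dx": 0, "dy": 0, "dz": -0.07, "rx": 0, "ry": 0, "rz": 0, "claw": 1}, {"dx": 0, "dy": 0, "dz": -0.07, "rx": 0, "ry": 0, "rz": 0, "claw": 1}, {"dx": 0, "dy": 0, "dz": 0, "rx": 0, "ry": 0.05, "rz": 0, "claw": 1}, {"dx": 0, "dy": 0, "dz": 0, "rx": 0, "ry": 0.03, "rz": 0, "claw": 1}, {"dx": 0, "dy": 0, "dz": 0, "rx": 0, "ry": 0, "rz": 0, "claw": 1}])

```text
t: 17.1
eef_pos: [442.3, -155.8, 261.3]
tcp_rot: [-3.129, 0.028, 3.112]
ft_force: [0.2, 0.3, -0.1]
opening: 0.008
```

Run:
```python
from h import *
from cell import env
c=env.get_calibration('side')
p,d=env.read_camera('side'); cv2.imwrite('pics/side5.png',p[:,:,::-1])
q,_=env.read_camera('scene'); cv2.imwrite('pics/scene5.png',q[:,:,::-1])
for b in blobs(p,'blue'):
    r=cv2.boundingRect(b)
    if 280<r[0]<380 and 180<r[1]<260: bx=cv2.boxPoints(cv2.minAreaRect(b)); print(r,[plane(c,*x,66)[:2].round(1) for x in bx])
```

```text
(327, 200, 18, 21) [array([ 603.1, -103.6]), array([ 599.3, -224.7]), array([ 572.2, -201. ]), array([577.5, -83.3])]
```

View pics/side5.png

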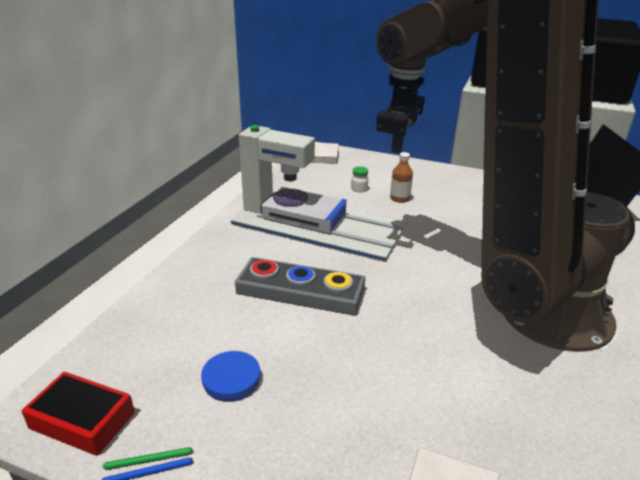

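View pics/scene5.png

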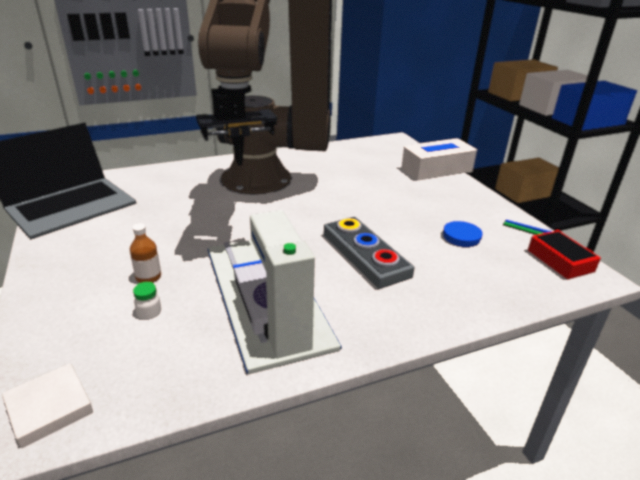

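The side view shows the face at (337,212) under the head. The scene view shows the carriage against the black stop at (265,330), and the bottle, jar and case at their starting pixels. I'll run a quick numeric check and then hand in.

Run:
```python
from h import *
from cell import env
for n in('side','scene'):
    a=cv2.imread(f'pics/{n}0.png')[:,:,::-1].copy();b=cv2.imread(f'pics/{n}5.png')[:,:,::-1].copy();c=env.get_calibration(n)
    for k in('green','amber','blue'):
        for i in (a,b): print(n,k,[cv2.boundingRect(x) for x in blobs(i,k) if 100<cv2.boundingRect(x)[0]<500 and 130<cv2.boundingRect(x)[1]<440])
    if n=='side':
        for i in(a,b):
            for x in blobs(i,'blue'):
                r=cv2.boundingRect(x)
                if 320<r[0]<380 and 195<r[1]<215: m=cv2.moments(x);print('face blob at z60',plane(c,m['m10']/m['m00'],m['m01']/m['m00'],60)[:2].round(1))
print(env.state()['ft_force'],env.state()['t']); env.job_done()
```

```text
side green [(354, 167, 13, 9)]
side green [(354, 167, 13, 9)]
side amber [(392, 197, 14, 5), (394, 161, 18, 20)]
side amber [(392, 197, 15, 5), (393, 161, 19, 20)]
side blue [(202, 352, 58, 49), (289, 266, 24, 14), (362, 207, 17, 21)]
side blue [(202, 352, 58, 49), (289, 266, 24, 14), (327, 200, 18, 21)]
face blob at z60 [ 494.9 -159.6]
face blob at z60 [ 595.2 -159.6]
scene green [(134, 282, 21, 18), (284, 244, 11, 10)]
scene green [(134, 282, 21, 18), (284, 244, 11, 10)]
scene amber [(136, 274, 24, 8), (131, 235, 25, 25), (495, 159, 64, 44)]
scene amber [(136, 274, 24, 8), (131, 235, 25, 25), (496, 159, 62, 44)]
scene blue [(357, 233, 20, 12), (444, 222, 38, 24), (424, 144, 32, 7)]
scene blue [(234, 261, 27, 6), (357, 233, 20, 12), (444, 222, 38, 24), (424, 144, 32, 7)]
[-0.13128669  0.141441   -0.29476169] 17.2
the job is handed in; nothing more can be done
```

I pointed at the blue sensor, then pushed the carriage home, and handed the job in at 17.2 s of the 54 s allowed. The interface reports no verdict.

- **Pointing:** the shut fingertips stayed about 31 mm above the blue window for about 3 s. They were centred to within about 2 mm by the wrist and side cameras; the scene camera put the window 4 mm further out. The tips stayed high over the yellow sensor and never went over the red one.
- **Push:** I pushed the carriage on its blue face with the shut fingers, at about 4 N. It stopped at the home position I had measured, where the force rose to about 26 N and it moved no further. The side camera shows the face moved about 100 mm, which matches a start near 0.02 m. The wafer was not touched.
- **Last checks:** the arm had backed away and the force reading was about zero. The bottle, jar and wafer case sat where they started in both fixed cameras, to within a pixel. No check failed. Besides the scene camera's 4 mm, the only other differences were a few millimetres between cameras on the station's position.

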